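Clamp a sheet-metal cover in the checking fixture

TASK

Lay the longer of the two folded sheet-metal covers, open side down, in the checking fixture between its guides, then turn the cam by its knob until its high point points straight at the sprung follower and the cover is pushed against the end stop, and leave the cam there. Only then fold both hinged clips down flat onto the cover's top. Leave the shorter cover and the measuring tools and marker where they lie.

Things in the scene. Friction and masses are not known exactly. Their poses are not given: they have to be found in the camera images.
- fixture: Fixed dark steel plate 140 x 288 x 15 mm on the table, carrying stop, guides, clips, follower and cam. Origin on the table (plate underside), x across, y along the plate towards the cam, z up; plate top at z = 15 mm. The plate spans y = -170 to +118 mm. The cover lies along y and is pushed towards -y.
- stop (a point): Middle of the end stop's face that the cover comes against: fixture frame (0, -150, 30) mm; 70 mm wide, its top at z = 45 mm.
- guide (a point): Mid-point between the four guide blocks: fixture frame (0, -75, 15) mm. Their inner faces are at x = +-32 mm (64 apart for the 56 wide cover); each is 18 thick, 34 long, centred at y = -21 or y = -129. The two under the clip hinges reach z = 41 mm, the other two z = 33 mm. From y = -112 to -38 both sides are free, so fingers fit beside the cover there.
- pad_face (a point): Middle of the rubber pad on the follower's nose that pushes the cover's end; in the fixture frame (0, +10, 31) mm when back, so the nest is 160 mm long for the 150 mm cover. 44 mm wide, 22 high.
- nest (a point): Where the middle of the cover is when it is fully home against the end stop: in the fixture frame (0, -75, 30) mm. The cover may be laid down up to 10 mm further towards +y (5 mm is a good aim); the cam then pushes it home.
- cover_mid (a point): Centre (half-way up) of the longer galvanised folded sheet-metal cover: a closed-sided tray lying open side down, 150 mm along its y, 56 mm along its x, 30 mm high, sheet 3 mm, about 0.22 kg; starts on the table, z up. Either way round is the same. It can be gripped across its 56 mm width.
- short_cover_mid (a point): Centre of the shorter cover (a bystander), the same but 100 mm long (its y) x 56 x 30 mm, loose on the table. The two covers may change places. Leave it.
- cam_axis (a point): Point on the upright axis of the cam, fixture frame (0, 83, 29) mm, at the cam's mid height. The cam is a pear-shaped steel disc 20 mm thick: round 24 mm radius, with a nose whose tip (the high point) is 42 mm from the axis. The follower's flat head stands 28 mm from the axis when back, so only the nose reaches it.
- cam (a joint): Angle of the cam (rad), anticlockwise from above positive; 0 = high point straight at the follower (fixture -y), starts 1.0 to 2.0, range -1.0 to 2.3 with no stop or click at 0. Friction keeps it where it is left (about 2 N at the knob; about 5 N when the follower is being pushed).
- knob_mid (a point): Centre of the upright round black knob (26 mm diameter, 48 mm high, from z = 51 to 99 mm above the table, this point at z = 77 mm) at the end of the cam's lever, 75 mm from the cam axis on the side opposite the nose: at joint cam = 0 it is at fixture +y of the axis. The knob spins freely on its own pin, so the gripper need not turn with it.
- follower (a joint): Travel of the sprung follower towards the cover (m): 0 = back, 0.014 with the cam's high point on it. It is sprung back and its rubber pad is sprung too, pushing the cover with a few newtons.
- clip_near (a joint): Hinge angle of the clip at the plate's -x side (rad): 0 = flat on the cover's top, 1.57 = upright, larger = leaning outwards; starts 1.8 to 2.15, range to 2.25. Stiff hinge: stays where it is left, moves with about 1 to 2 N.
- clip_far (a joint): The same for the clip at the plate's +x side.
- clip_near_hinge (a point): Hinge axis (along fixture y) of the near clip, middle of its width: fixture frame (-42, -21, 47.6) mm. The clip is a 4 mm thick metal flap 32 mm wide (along y) that reaches 40 mm from the hinge; shut it reaches inwards over the cover with its upper face about 50 mm above the table.
- clip_near_tip (a point): Middle of the free edge of the near clip, 40 mm from its hinge.
- clip_far_hinge (a point): Hinge axis of the far clip: fixture frame (+42, -129, 47.6) mm; the same flap, reaching towards -x when shut.
- clip_far_tip (a point): Middle of the free edge of the far clip, 40 mm from its hinge.
- caliper: Bystander: caliper lying flat, 230 mm long along its y, 14 mm high; origin under its beam's middle.
- rule: Bystander: flat steel rule 300 x 26 x 2 mm along its y; origin under its middle.
- marker: Bystander: marker pen 130 mm long along its y, 18 mm thick; origin under its middle.
- tape: Bystander: tape measure case 72 x 36 x 66 mm; origin under its middle.
- cover: The longer cover as a body; origin at the centre of its underside, 15 mm below point cover_mid, same axes.
Not all that is in view belongs to the job. What is shaped like the cover but blue or turquoise is not meant.

How it is judged:
On the way, in this order (a step that is already met when the one before it is completed fails the run):
1. the longer cover lies in the nest between the guides, open side down on the plate, both clips still open (x of cover_mid in the frame of fixture between -0.007 and 0.007 m and z of cover_mid in the frame of fixture between 0.027 and 0.0335 m and angle between the y axis of cover_mid and the y axis of fixture, either way round below 0.1 rad and angle between the z axis of cover_mid and the z axis of fixture, either way round below 0.05 rad and y of cover_mid in the frame of fixture between -0.079 and -0.061 m and value of joint each of clip_near, clip_far above 0.6 rad), for 0.2 s.
2. the cam's high point is at the follower, the follower is pressed in and the cover is home against the stop, both clips still open (x of cover_mid in the frame of fixture between -0.007 and 0.007 m and z of cover_mid in the frame of fixture between 0.027 and 0.0335 m and angle between the y axis of cover_mid and the y axis of fixture, either way round below 0.1 rad and angle between the z axis of cover_mid and the z axis of fixture, either way round below 0.05 rad and y of cover_mid in the frame of fixture between -0.079 and -0.0725 m and value of joint cam between -0.2 and 0.2 rad and value of joint follower above 0.0125 m and value of joint each of clip_near, clip_far above 0.6 rad), for 0.2 s.
3. one clip is folded down on the cover (x of cover_mid in the frame of fixture between -0.007 and 0.007 m and z of cover_mid in the frame of fixture between 0.027 and 0.0335 m and angle between the y axis of cover_mid and the y axis of fixture, either way round below 0.1 rad and angle between the z axis of cover_mid and the z axis of fixture, either way round below 0.05 rad and y of cover_mid in the frame of fixture between -0.079 and -0.0725 m and value of joint any of clip_near, clip_far below 0.12 rad), for 0.2 s.
4. both clips are folded down on the cover (x of cover_mid in the frame of fixture between -0.007 and 0.007 m and z of cover_mid in the frame of fixture between 0.027 and 0.0335 m and angle between the y axis of cover_mid and the y axis of fixture, either way round below 0.1 rad and angle between the z axis of cover_mid and the z axis of fixture, either way round below 0.05 rad and y of cover_mid in the frame of fixture between -0.079 and -0.0725 m and value of joint each of clip_near, clip_far below 0.12 rad), for 0.2 s.
At the end, for the whole second after the job is handed in: The longer cover lies flat on the plate between the guides (within 7 mm sideways, 0.1 rad) and within 2.5 mm of the end stop, at rest; the cam is within 0.2 rad of its high point with the follower pressed in at least 12.5 mm; both clips are within 0.12 rad of flat on the cover (all of step 4 and value of joint cam between -0.2 and 0.2 rad and value of joint follower above 0.0125 m and linear speed of cover below 0.02 m/s); the robot touches nothing.
It fails at once if the shorter cover, a tool or the marker is shifted by more than 30 mm (distance of any of short_cover_mid, caliper, rule, marker, tape from where it was at the start of the episode above 0.03 m).
It also fails if it takes over 58 s, if anything falls off the work surface, if the arm or the gripper's body presses on something with over 40 N, if the wrist force passes 120 N, or if a joint passes its speed limit or range.

ROBOT

A 6-joint arm with a two-finger parallel gripper is mounted at the origin on the work surface. World frame = base frame: x ahead of the robot, y to its left, z up, the work surface at z = 0. Lengths are in m, angles in rad, forces in N, time in s.
With the tool pointing down it reaches from about 0.3 to 0.875 m from the base axis. Payload 6.4 kg.
Tool frame: the origin (TCP) lies at the very end of the fingers, on their centre line; the grasp point (between the pads) lies 19 mm behind it; z points along the fingers, y is the direction in which the jaws open and shut (so a half turn about z gives the same grasp; the last joint's range is limited). The gripper opens to 85 mm and grips with 20 to 120 N. Pads are 22 mm wide; open, the fingers measure 114 mm over their backs; the gripper's body (76 mm by 85 mm) begins 54 mm behind the grasp point. The pads swing forward as they close: fully open they stand 13 mm farther back than shut.
Start: joints at [0.925, 0.181, 1.607, -0, 1.354, -0.206], TCP at [0.245, 0.52, 0.231] pointing down, gripper open.
Joint ranges: [-2.99, 2.99], [-0.89, 2.07], [0.3, 2.58], [-1.14, 4.28], [0, 2.63], [-3.12, 3.12]. Speed limits (rad/s): [2.57, 2.57, 3.01, 3.14, 3.14, 3.14].

INTERFACE

Orientations are given as a unit quaternion [w, x, y, z].
In Python, from bench import telemetry, imaging, ctrl gives the robot as it stands.
- The arm moves only by the shell command python3 -m pendant 'ROWS' [OPENING]. ROWS is JSON, a list that holds one entry, the list of rows, each a list of 6 numbers: the shift along the tool's x, y, z in units of 200 mm (1.0 is 200 mm), then the turn, a rotation vector about the tool's x, y, z in units of pi rad (1.0 is pi rad). In form: [[[tx, ty, tz, rx, ry, rz], ...]]. A call has 1 to 12 rows; each row shifts and turns the pose as measured when the row begins, along the tool's axes as they then stand; what a row does not reach is not made up. A row lasts 1/8 s, in which the tool goes at most 62.5 mm and 10.7 degrees, less where a joint would pass 70% of its speed; a pose out of reach is approached as far as the arm can. A call with a number of a shift or a turn outside -1 to 1 is refused whole. A call with a gripper value outside its range is refused whole. OPENING is the closure, from 0 (fully open) to 1 (shut), set as the call begins (- or left out, the last holds). The fingers move at their own pace and stop on an object; the grip force is fixed at half the most. Time passes only in rows, so rows that do not move let the fingers close. It gives the time, the measured TCP pose, the force and the opening at its end, in the units of the state.
- telemetry.get_obs(): the state, without advancing time (a new reading comes with each control period).
- imaging.camera(name): name is "scene" or "top"; returns a dict with "pixels" (480x640x3 uint8, blue, green, red), "vfov" (degrees; the focal length in pixels is half the picture's height over the tangent of half this angle, whatever the lens; pixels are square), "cx", "cy" (the principal point, pixels), "R" (3x3) and "t" (3): a world point X has camera coordinates R X + t. Camera axes: x right, y down, z forward; pixel columns grow to the right and rows downward; lengths in m; the calibration is good to about 2 mm. A picture is of the moment at which its call begins. There is no depth.
- ctrl.hand_in(): hands the job in, once; it reports no verdict.
The state is a dict: "time_s": time; "q": joint angles; "dq": joint speeds; "joint_efforts": joint torques, N m; "eef_pos": TCP position; "eef_rot": TCP orientation; "wrist_force": force on the tool from outside, world axes, zero at the start; "torque": the same for the moment, N m; "opening": opening from 0.0 (shut) to 1.0 (fully open).
Only numpy, scipy, OpenCV 4.12 (cv2) and the standard library are available. Lean on these libraries where they do the work, as an engineer would, in place of code of your own. Each camera call takes 0.05 s, during which the arm holds its last target.

## Working session

There is one attempt and no reset: what is moved stays moved. The work goes in short steps, Python scripts to look and compute and a shell command to move; the robot and the scene stay as the last step left them, time stands still between calls to the robot, and variables do not carry over. Pictures are saved under pics/ and viewed, and the job is handed in when it is done.

```bash
mkdir -p pics; ls
python3 - <<'E'
from bench import telemetry, imaging, ctrl
import cv2
print(telemetry.get_obs())
for n in("scene","top"):
    c=imaging.camera(n); cv2.imwrite(f"pics/{n}0.png",c["pixels"]); print({k:v for k,v in c.items() if k!="pixels"})
E
```

```text
pics
{'time_s': 0.0, 'q': array([ 9.24701642e-01,  1.81535682e-01,  1.60801610e+00, -1.61625149e-05,
        1.35382038e+00, -2.06324850e-01]), 'dq': array([-6.29578819e-05, -1.86836532e-04,  8.51190833e-04, -1.11024066e-03,
        1.73826262e-04,  7.36293271e-05]), 'joint_efforts': array([-1.25714741e-03, -4.44869041e+01, -3.51337445e+01, -1.83135294e-04,
        9.02140397e-03, -1.61171454e-05]), 'eef_pos': array([0.24445049, 0.51982797, 0.23038327]), 'eef_rot': array([-3.60660962e-04,  2.18115522e-01,  9.75922552e-01, -8.13419895e-04]), 'wrist_force': array([-1.07409452,  0.27943194, -0.55540498]), 'torque': array([ 0.02084819, -0.02573266, -0.01117937]), 'opening': 1.0023610318881033}
{'vfov': 52.953243664129346, 'cx': 326.20418523604593, 'cy': 235.78018543720194, 'R': array([[ 0.69657209,  0.71739624, -0.01139971],
       [ 0.40427963, -0.40557137, -0.81979866],
       [-0.59274387,  0.5664402 , -0.57253839]]), 't': array([-0.34188132, -0.20377448,  1.6781694 ])}
{'vfov': 48.85190403588471, 'cx': 325.00408388070394, 'cy': 239.57420271705956, 'R': array([[ 0.02038508, -0.99977964, -0.00501298],
       [-0.99760971, -0.0200092 , -0.06613992],
       [ 0.06602504,  0.00634927, -0.99779777]]), 't': array([-0.06246569,  0.55734457,  1.20929464])}
```

View pics/top0.png

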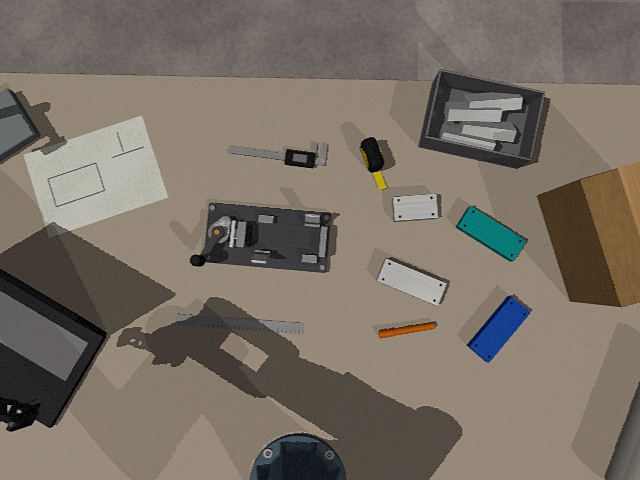

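View pics/scene0.png

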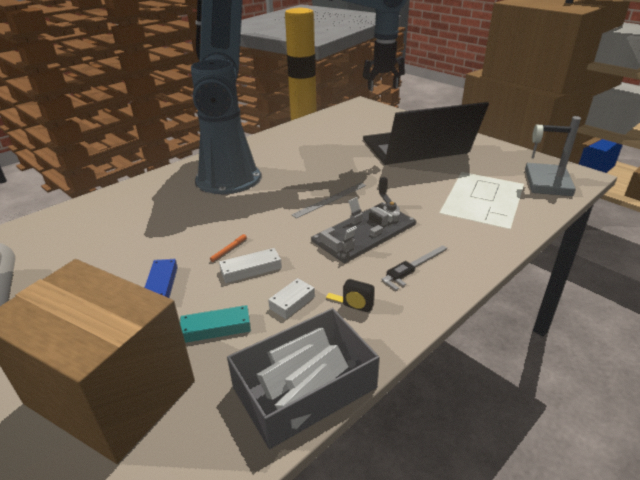

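The top view shows the fixture at about (265,238), with the cam on its left and the knob at (198,260). The long cover is at (412,281), the short cover at (415,207), and the tools lie around them. I'll measure from enlarged crops.

Run:
```python
import cv2
a=cv2.imread("pics/top0.png"); b=cv2.imread("pics/scene0.png")
cv2.imwrite("pics/t1.png",cv2.resize(a[190:285,180:345],None,fx=4.8,fy=4.8,interpolation=cv2.INTER_CUBIC))
cv2.imwrite("pics/t2.png",cv2.resize(a[180:350,360:460],None,fx=3.5,fy=3.5,interpolation=cv2.INTER_CUBIC))
cv2.imwrite("pics/s1.png",cv2.resize(b[165:265,300:430],None,fx=6,fy=6,interpolation=cv2.INTER_CUBIC))
```

```text
(no output)
```

View pics/t1.png

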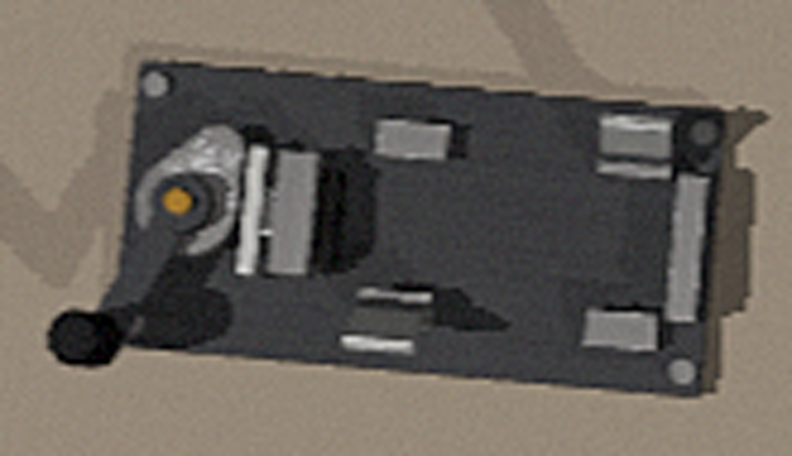

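View pics/s1.png

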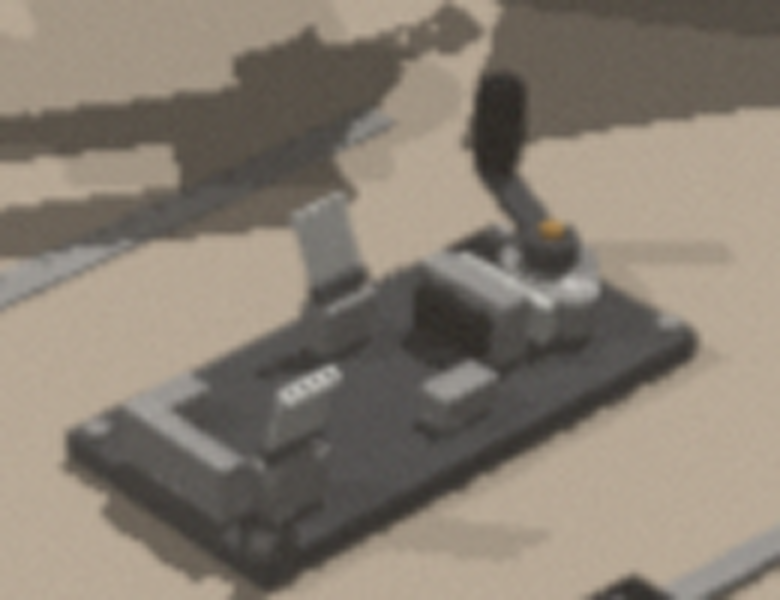

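View pics/t2.png

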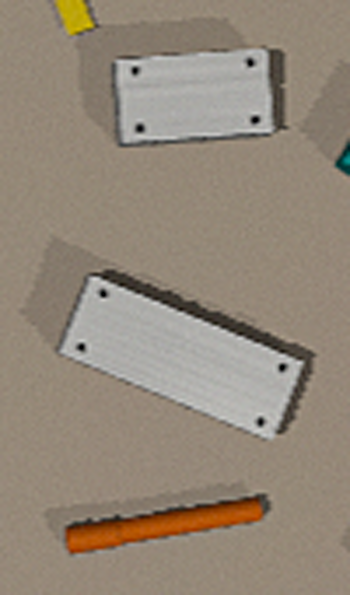

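```bash
cat > h.py <<'E'
import numpy as np, cv2, json
from scipy.optimize import least_squares
CAM={"scene":dict(vfov=52.953243664129346,cx=326.20418523604593,cy=235.78018543720194,R=np.array([[0.69657209,0.71739624,-0.01139971],[0.40427963,-0.40557137,-0.81979866],[-0.59274387,0.5664402,-0.57253839]]),t=np.array([-0.34188132,-0.20377448,1.6781694])),
"top":dict(vfov=48.85190403588471,cx=325.00408388070394,cy=239.57420271705956,R=np.array([[0.02038508,-0.99977964,-0.00501298],[-0.99760971,-0.0200092,-0.06613992],[0.06602504,0.00634927,-0.99779777]]),t=np.array([-0.06246569,0.55734457,1.20929464]))}
def proj(n,X):
    c=CAM[n];f=240/np.tan(np.radians(c["vfov"]/2));p=c["R"]@np.asarray(X)+c["t"]
    return np.array([c["cx"]+f*p[0]/p[2],c["cy"]+f*p[1]/p[2]])
def ray(n,uv,z):
    c=CAM[n];f=240/np.tan(np.radians(c["vfov"]/2))
    d=c["R"].T@np.array([(uv[0]-c["cx"])/f,(uv[1]-c["cy"])/f,1]);o=-c["R"].T@c["t"]
    return o+d*(z-o[2])/d[2]
def tri(a,b):
    # point from top pixel a, scene pixel b
    r=least_squares(lambda X:np.r_[proj("top",X)-a,proj("scene",X)-b],[.5,0,.05]);return r.x,r.fun
E
python3 - <<'E'
from h import *
o=lambda u,v:(np.array([u,v])+.5)/4.8-.5+np.array([180,190])
s=lambda u,v:(np.array([u,v])+.5)/6-.5+np.array([300,165])
T=[((140,62),(-70+140,118,15)),((722,108),(70,-170,15)),((697,396),(-70,-170,15)),((413,140),(41,-21,33)),((621,330),(-41,-129,33))]
S=[((462,378),(41,-21,33))]
def P(p,X):
    c,n=np.cos(p[2]),np.sin(p[2]);X=np.array(X)/1000
    return np.array([p[0]+c*X[0]-n*X[1],p[1]+n*X[0]+c*X[1],X[2]])
f=lambda p:np.concatenate([proj("top",P(p,X))-o(*u) for u,X in T])
r=least_squares(f,[.55,.1,0]);print(r.x,r.fun.round(2))
f2=lambda p:np.concatenate([proj("scene",P(p,X))-s(*u) for u,X in [((66,455),(-70,-170,15)),((268,585),(70,-170,15)),((697,345),(70,118,15)),((462,378),(41,-21,33))]])
r2=least_squares(f2,[.55,.1,0]);print(r2.x,r2.fun.round(2))
p=r.x
for z in(50,55,60): print("axis",z,(proj("top",P(p,(0,83,z)))-o(176,201)).round(2))
k=ray("top",o(84,336),.099);print("knob top",k)
k2,res=tri(o(84,336),s(503,82));print(k2,res)
c,n=np.cos(p[2]),np.sin(p[2])
for q in(k,k2):
  d=q[:2]-p[:2];l=np.array([c*d[0]+n*d[1],-n*d[0]+c*d[1]]);e=l-[0,.083];print("local",l,np.hypot(*e),"cam",np.arctan2(-e[0],e[1]))
# clip tips
for nm,a,b,sg in(("near",(377,344),(322,205),1),("far",(635,122),(312,380),-1)):
  X,res=tri(o(*a),s(*b));d=X[:2]-p[:2];print(nm,X,res.round(1),(c*d[0]+n*d[1])*1e3,(-n*d[0]+c*d[1])*1e3)
a=cv2.imread("pics/top0.png");g=a.min(axis=2)
m=(g>140).astype('uint8')
for ct in cv2.findContours(m,0,1)[0]:
  if cv2.contourArea(ct)>500:
    R=cv2.minAreaRect(ct);w=[ray("top",q,.03) for q in cv2.boxPoints(R)]
    M=np.mean(w,0);e1=w[1]-w[0];e2=w[2]-w[1];L=e1 if np.linalg.norm(e1)>np.linalg.norm(e2) else e2
    print(R[0],M,np.linalg.norm(e1),np.linalg.norm(e2),"long axis ang",np.degrees(np.arctan2(L[1],L[0])))
print("fixture plate yaw deg",np.degrees(p[2]))
E
```

```text
[ 0.56339878  0.11112467 -0.06394649] [-0.65 -0.25  0.6   0.39  0.77  0.19 -0.52 -0.1  -0.2  -0.24]
[ 0.56985706  0.10220992 -0.03944791] [-0.57 -1.17  0.56 -0.01  0.22 -1.22 -0.23  2.27]
axis 50 [0.66 0.52]
axis 55 [0.2  0.34]
axis 60 [-0.27  0.16]
knob top [0.50410033 0.22454468 0.099     ]
[0.50482538 0.22509566 0.09973428] [-0.32534132 -0.34954519 -0.65586992  0.10036066]
local [-0.06642512  0.10939885] 0.0714786419002009 cam 1.1925137044614262
local [-0.06573677  0.10999504] 0.07106373474505566 cam 1.1811397301466355
near [0.50411209 0.09483435 0.08282673] [-0.3 -0.3 -0.5  0.1] -58.124516848462065 -20.045610028078404
far [ 0.60793056 -0.02125459  0.08665321] [-0.2 -0.2 -0.3  0. ] 52.90018070009702 -129.26297456189315
(411.5473327636719, 281.6864013671875) [ 0.46527685 -0.2509857   0.03      ] 0.05522729712576975 0.15038168525988926 long axis ang -111.53350615481936
(415.17193603515625, 206.8206329345703) [ 0.63769093 -0.25780941  0.03      ] 0.10058590310411598 0.05512946059717634 long axis ang -84.60574688324608
(95.0, 176.0) [0.69567611 0.4862224  0.03      ] 0.29382533910772096 0.20557301914635737 long axis ang -70.05949592270453
(484.1617431640625, 111.10293579101562) [ 0.86577617 -0.41668047  0.03      ] 0.17646839921450105 0.05228975707863003 long axis ang -84.44153925411248
fixture plate yaw deg -3.663863733764384
```

The covers come out at 150 x 55 mm and 101 x 55 mm, so the long one is at (0.465, -0.251). I'll turn the tool first.

```bash
cat >> h.py <<'E'
from scipy.spatial.transform import Rotation as Ro
def state():
    from bench import telemetry
    return telemetry.get_obs()
def need(pos,jaw_deg):
    s=state();R=Ro.from_quat(np.roll(s["eef_rot"],-1)).as_matrix()
    j=np.radians(jaw_deg)
    y=np.array([np.cos(j),np.sin(j),0]);z=np.array([0,0,-1.]);x=np.cross(y,z)
    Rt=np.c_[x,y,z];rv=Ro.from_matrix(R.T@Rt).as_rotvec()
    print("t",round(s["time_s"],2),"pos",s["eef_pos"].round(4),"jaw",np.degrees(np.arctan2(R[1,1],R[0,1])).round(2),"F",s["wrist_force"].round(1),"op",round(s["opening"],3))
    print(" shift units",(R.T@(np.array(pos)-s["eef_pos"])/.2).round(4),"turn units",(rv/np.pi).round(4))
FX=np.array([0.5634,0.1111]);YAW=-0.0639
def fx(x,y,z):
    c,n=np.cos(YAW),np.sin(YAW)
    return np.array([FX[0]+c*x-n*y,FX[1]+n*x+c*y,z])
E
python3 -m pendant '[[[0,0,0,0,0,0.053],[0,0,0,0,0,0.053],[0,0,0,0,0,0.053],[0,0,0,0,0,0.053],[0,0,0,0,0,0.053],[0,0,0,0,0,0.053],[0,0,0,0,0,0.053],[0,0,0,0,0,0.053],[0,0,0,0,0,0.053]]]' 0
python3 -c "
from h import *
need([.4653,-.251,.12],-21.5)"
```

```text
time_s: 1.23
eef_pos: [0.2425, 0.5173, 0.2254]
eef_rot: [0.002, 0.838, 0.546, -0.005]
wrist_force: [0.4, 0.4, -0.0]
opening: 1.001
t 1.23 pos [0.2425 0.5173 0.2254] jaw -23.86 F [ 0.4  0.4 -0. ] op 1.001
 shift units [-3.0564  2.5739  0.5543] turn units [-0.0009  0.0035 -0.0131]
```

```bash
python3 -m pendant '[[[-0.23,0.193,0,0,0,0],[-0.23,0.193,0,0,0,0],[-0.23,0.193,0,0,0,0],[-0.23,0.193,0,0,0,0],[-0.23,0.193,0,0,0,0],[-0.23,0.193,0,0,0,0],[-0.23,0.193,0,0,0,0],[-0.23,0.193,0,0,0,0],[-0.23,0.193,0,0,0,0],[-0.23,0.193,0,0,0,0],[-0.23,0.193,0,0,0,0],[-0.23,0.193,0,0,0,-0.01]]]'
python3 -c "
from h import *
need([.4653,-.251,.12],-21.5)"
```

```text
time_s: 2.72
eef_pos: [0.4452, -0.1932, 0.2287]
eef_rot: [0.003, 0.828, 0.561, -0.005]
wrist_force: [1.6, 0.7, 1.0]
opening: 0.999
t 2.73 pos [ 0.4452 -0.1932  0.2287] jaw -21.76 F [1.6 0.7 1. ] op 0.999
 shift units [-0.2245  0.2007  0.546 ] turn units [-0.0001  0.0037 -0.0014]
```

```bash
python3 -m pendant '[[[-0.12,0.1,0.15,0,0.0015,0],[-0.11,0.1,0.2,0,0.0015,0],[0,0,0.2,0,0,0],[0,0,0,0,0,0]]]'
python3 - <<'E'
from h import *
need([.4653,-.251,.006],-21.5)
from bench import imaging
a=imaging.camera("top")["pixels"];b=imaging.camera("scene")["pixels"]
cv2.imwrite("pics/g1.png",np.hstack([cv2.resize(a[220:340,350:480],(396,366)),cv2.resize(b[200:320,180:310],(396,366))]))
E
```

```text
time_s: 3.22
eef_pos: [0.4654, -0.2589, 0.1158]
eef_rot: [0.001, 0.83, 0.558, -0.001]
wrist_force: [0.4, -0.4, 1.1]
opening: 0.996
t 3.23 pos [ 0.4654 -0.2589  0.1158] jaw -22.13 F [ 0.4 -0.4  1.1] op 0.996
 shift units [ 0.0374 -0.0156  0.5488] turn units [ 0.0001  0.0008 -0.0035]
```

View pics/g1.png

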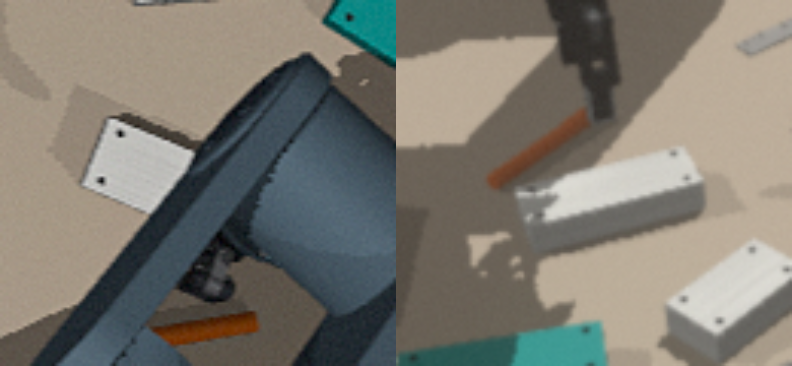

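Run:
```python
from h import *
for p in ([.4654,-.2589,.1158],[.4654-.05,-.2589+.02,.129],[.4654+.05,-.2589-.02,.129],[.4653,-.251,.03]): print(proj("scene",p),proj("top",p))
for u in((380,334),(436,325)): print(ray("top",u,.009))
from bench import imaging
b=imaging.camera("scene")["pixels"]
cv2.imwrite("pics/g2.png",cv2.resize(b[100:320,130:350],(792,600*1)))
```

```text
[243.25108396 233.53043254] [421.61713302 282.20322228]
[237.38736223 218.165233  ] [412.97636815 306.04696466]
[248.30975517 240.82800842] [432.43267786 258.67542316]
[249.38112939 259.6368527 ] [411.50292679 281.63773229]
[ 0.34290539 -0.18271562  0.009     ]
[ 0.36623819 -0.31189597  0.009     ]
```

View pics/g2.png

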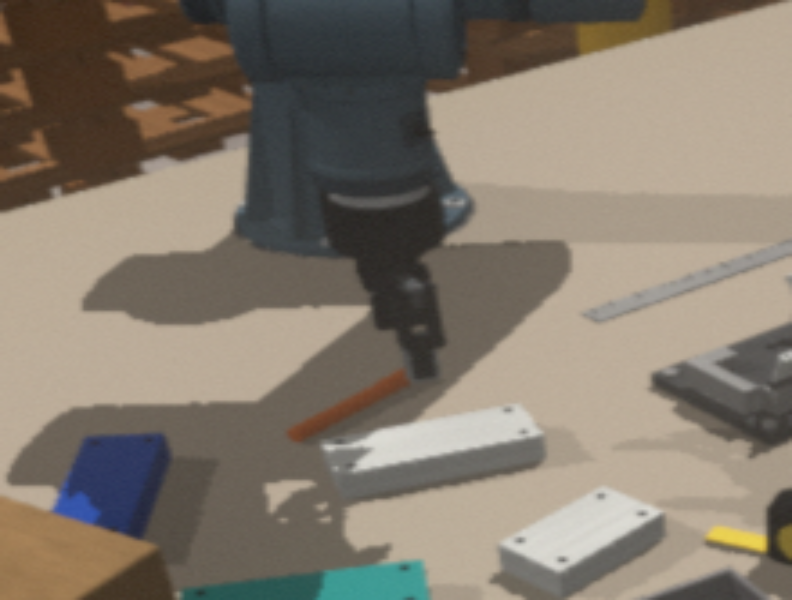

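```bash
python3 -m pendant '[[[0.037,-0.016,0,0,0.0008,-0.003],[0,0,0.15,0,0,0],[0,0,0.2,0,0,0],[0,0,0.15,0,0,0],[0,0,0,0,0,0]]]'
python3 - <<'E'
from h import *
need([.4653,-.251,.007],-21.5)
E
```

```text
time_s: 4.0
eef_pos: [0.4761, -0.2546, 0.029]
eef_rot: [0.013, 0.825, 0.565, 0.004]
wrist_force: [-0.6, 1.1, 1.7]
opening: 1.001
t 4.0 pos [ 0.4761 -0.2546  0.029 ] jaw -21.18 F [-0.6  1.1  1.7] op 1.001
 shift units [-0.0021 -0.0598  0.1083] turn units [0.0086 0.0027 0.0017]
```

```bash
python3 -m pendant '[[[0,-0.06,0,0.0086,0.0027,0.0017],[0,0,0,0,0,0],[0,0,0,0,0,0]]]'
python3 - <<'E'
from h import *
need([.4653,-.251,.007],-21.5)
E
```

```text
time_s: 4.38
eef_pos: [0.4669, -0.2514, 0.0336]
eef_rot: [0.003, 0.826, 0.563, 0.001]
wrist_force: [-0.6, -1.4, 0.4]
opening: 0.999
t 4.38 pos [ 0.4669 -0.2514  0.0336] jaw -21.44 F [-0.6 -1.4  0.4] op 0.999
 shift units [-0.001  -0.0085  0.133 ] turn units [0.0016 0.0006 0.0003]
```

```bash
python3 -m pendant '[[[0,-0.009,0.07,0.0016,0,0],[0,0,0.06,0,0,0],[0,0,0,0,0,0]]]'
python3 - <<'E'
from h import *
need([.4653,-.251,.007],-21.5)
E
```

```text
time_s: 4.75
eef_pos: [0.4654, -0.251, 0.0064]
eef_rot: [0.001, 0.826, 0.563, -0.001]
wrist_force: [0.7, 0.0, 0.8]
opening: 1.001
t 4.75 pos [ 0.4654 -0.251   0.0064] jaw -21.45 F [0.7 0.  0.8] op 1.001
 shift units [ 0.     -0.0005 -0.003 ] turn units [0.0002 0.0007 0.0003]
```

Aligned, so I'll close.

```bash
python3 -m pendant '[[[0,0,0,0,0,0],[0,0,0,0,0,0],[0,0,0,0,0,0],[0,0,0,0,0,0],[0,0,0,0,0,0],[0,0,0,0,0,0],[0,0,0,0,0,0]]]' 1
python3 -m pendant '[[[0,0,-0.15,0,0,0],[0,0,-0.2,0,0,0],[0,0,-0.2,0,0,0],[0,0,0,0,0,0]]]'
python3 - <<'E'
from h import *
p=fx(0,-.070,.16);print(p)
need(p,np.degrees(YAW))
from bench import imaging
b=imaging.camera("scene")["pixels"];a=imaging.camera("top")["pixels"]
cv2.imwrite("pics/g3.png",np.hstack([cv2.resize(a[180:350,330:500],(400,400)),cv2.resize(b[150:320,160:330],(400,400))]))
E
```

```text
time_s: 5.62
eef_pos: [0.4653, -0.2509, 0.0062]
eef_rot: [0.0, 0.826, 0.563, -0.001]
wrist_force: [0.4, 0.1, -1.4]
opening: 0.644
time_s: 6.12
eef_pos: [0.4642, -0.2498, 0.1177]
eef_rot: [-0.001, 0.826, 0.563, -0.001]
wrist_force: [0.3, -0.3, -2.5]
opening: 0.643
[0.55893004 0.04124286 0.16      ]
t 6.12 pos [ 0.4642 -0.2498  0.1177] jaw -21.45 F [ 0.3 -0.3 -2.5] op 0.643
 shift units [ 1.5274 -0.0922 -0.2117] turn units [-0.0012 -0.     -0.0988]
```

View pics/g3.png

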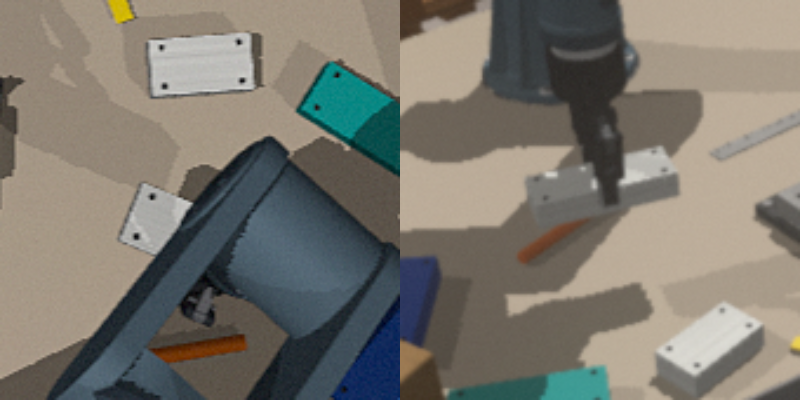

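The cover is held and lifted. Next I raise it, turn it to the fixture's yaw and move over.

```bash
python3 -m pendant '[[[0,0,-0.1,0,0,-0.05],[0,0,-0.11,0,0,-0.049],[0,0,0,0,0,0]]]'
python3 - <<'E'
from h import *
need(fx(0,-.070,.16),np.degrees(YAW))
E
```

```text
time_s: 6.6
eef_pos: [0.4589, -0.2453, 0.15]
eef_rot: [-0.011, 0.727, 0.687, -0.002]
wrist_force: [-0.6, -0.0, -3.3]
opening: 0.642
t 6.6 pos [ 0.4589 -0.2453  0.15  ] jaw -3.22 F [-0.6 -0.  -3.3] op 0.642
 shift units [ 1.4591  0.418  -0.0396] turn units [-0.006  -0.004   0.0024]
```

```bash
python3 -m pendant '[[[0.25,0.07,-0.02,-0.003,-0.004,0],[0.25,0.07,-0.02,-0.003,0,0],[0.25,0.07,0,0,0,0],[0.25,0.07,0,0,0,0],[0.25,0.07,0,0,0,0],[0.2,0.06,0,0,0,0],[0,0,0,0,0,0]]]'
python3 - <<'E'
from h import *
need(fx(0,-.070,.16),np.degrees(YAW))
E
```

```text
time_s: 7.48
eef_pos: [0.5544, 0.0484, 0.1408]
eef_rot: [-0.01, 0.737, 0.676, -0.006]
wrist_force: [-0.2, -0.6, -2.5]
opening: 0.643
t 7.47 pos [0.5544 0.0484 0.1408] jaw -4.97 F [-0.2 -0.6 -2.5] op 0.643
 shift units [-0.0331  0.0234 -0.0965] turn units [-0.007  -0.0016 -0.0073]
```

```bash
python3 -m pendant '[[[-0.033,0.023,0,-0.007,-0.0016,-0.007],[0,0,0,0,0,0],[0,0,0,0,0,0]]]'
python3 - <<'E'
from h import *
need(fx(0,-.070,.16),np.degrees(YAW))
from bench import imaging
b=imaging.camera("scene")["pixels"];a=imaging.camera("top")["pixels"]
cv2.imwrite("pics/p1.png",np.hstack([cv2.resize(a[190:290,180:350],(400,400*100//170)),cv2.resize(b[140:265,290:430],(400,400*100//170))]))
cv2.imwrite("pics/p1s.png",cv2.resize(b[140:265,290:430],None,fx=5,fy=5,interpolation=2))
E
```

```text
time_s: 7.85
eef_pos: [0.5561, 0.0389, 0.137]
eef_rot: [-0.001, 0.731, 0.682, -0.002]
wrist_force: [-0.7, -0.5, -2.0]
opening: 0.638
t 7.85 pos [0.5561 0.0389 0.137 ] jaw -3.94 F [-0.7 -0.5 -2. ] op 0.638
 shift units [ 0.0128  0.0128 -0.1149] turn units [-0.0014  0.0003 -0.0015]
```

View pics/p1.png

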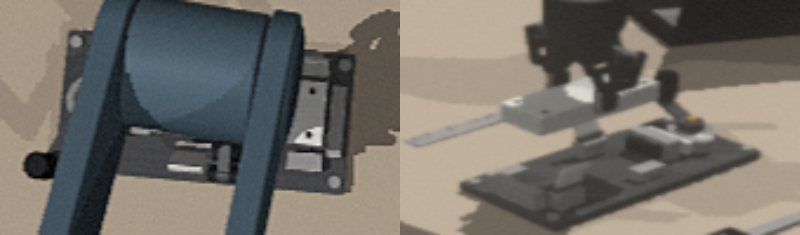

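View pics/p1s.png

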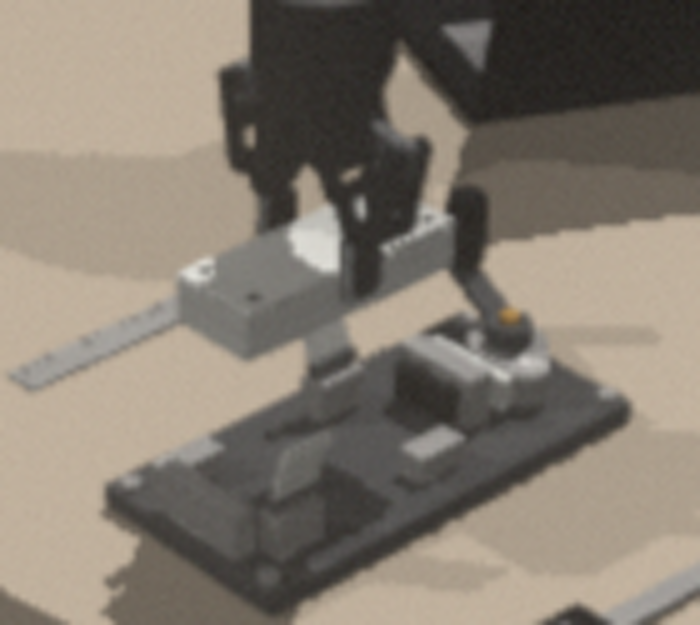

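Run:
```python
from h import *
o=lambda u,v:(np.array([u,v])+.5)/4.8-.5+np.array([180,190])
def loc(u,v,z):
    d=ray("top",o(u,v),z)[:2]-FX;c,n=np.cos(YAW),np.sin(YAW);return (np.array([c*d[0]+n*d[1],-n*d[0]+c*d[1]])*1e3).round(1)
print("stop face mid exp(0,-150)",loc(673,246,.045))
print("stop back mid ",loc(702,246,.045))
print("guide far inner exp(32,-21)",loc(412,157,.033)," near inner exp(-32,-129)",loc(622,312,.033))
print("guide far outer 50",loc(414,120,.033)," near outer -50",loc(620,350,.033))
print("screws",[loc(u,v,.015) for u,v in((155,83),(705,131),(683,371))])
print("axis z.055",loc(176,201,.055))
print("edges top x70",loc(431,85,.015),"bottom -70",loc(410,371,.015),"right -170",loc(712,250,.015),"left 118",loc(131,180,.015))
```

```text
stop face mid exp(0,-150) [  -0.2 -151. ]
stop back mid  [   1.  -164.7]
guide far inner exp(32,-21) [ 32.7 -22.5]  near inner exp(-32,-129) [ -32.9 -129.2]
guide far outer 50 [ 50.5 -21.8]  near outer -50 [ -51.1 -129.8]
screws [array([ 59.9, 108.1]), array([  58.9, -161.2]), array([ -58.3, -160.4])]
axis z.055 [ 0.7 83.6]
edges top x70 [ 70.2 -26.2] bottom -70 [-69.4 -28.8] right -170 [   1.3 -169.5] left 118 [ 11.6 115.1]
```

```bash
python3 -m pendant '[[[0.013,0.013,0.1,-0.0014,0,-0.0015],[0,0,0.15,0,0,0],[0,0,0.08,0,0,0],[0,0,0,0,0,0],[0,0,0,0,0,0]]]'
python3 - <<'E'
from h import *
need(fx(0,-.070,.0235),np.degrees(YAW))
E
```

```text
time_s: 8.57
eef_pos: [0.5616, 0.0394, 0.0726]
eef_rot: [0.003, 0.73, 0.683, 0.002]
wrist_force: [0.0, 0.5, -2.2]
opening: 0.643
t 8.57 pos [0.5616 0.0394 0.0726] jaw -3.84 F [ 0.   0.5 -2.2] op 0.643
 shift units [ 0.0087 -0.0153  0.2455] turn units [ 0.0019  0.0004 -0.001 ]
```

```bash
python3 -m pendant '[[[0.009,-0.015,0.06,0.0019,0,-0.001],[0,0,0,0,0,0],[0,0,0,0,0,0]]]'
python3 - <<'E'
from h import *
need(fx(0,-.070,.0235),np.degrees(YAW))
from bench import imaging
b=imaging.camera("scene")["pixels"]
cv2.imwrite("pics/p2s.png",cv2.resize(b[140:265,290:430],None,fx=5,fy=5,interpolation=2))
E
```

```text
time_s: 8.95
eef_pos: [0.56, 0.0414, 0.0617]
eef_rot: [0.002, 0.729, 0.684, 0.0]
wrist_force: [0.4, 0.0, -2.7]
opening: 0.642
t 8.95 pos [0.56   0.0414 0.0617] jaw -3.65 F [ 0.4  0.  -2.7] op 0.642
 shift units [-0.0009 -0.0056  0.1909] turn units [0.0009 0.0005 0.0001]
```

View pics/p2s.png

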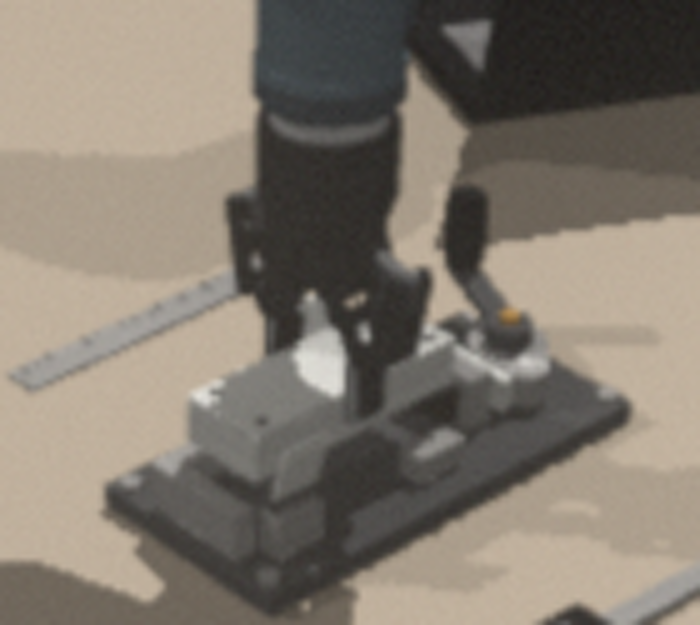

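The cover sits between the guides and just above the stop, so I'll continue down.

```bash
python3 -m pendant '[[[0,-0.006,0.05,0.0009,0.0005,0],[0,0,0.05,0,0,0],[0,0,0.03,0,0,0],[0,0,0,0,0,0]]]'
python3 - <<'E'
from h import *
need(fx(0,-.070,.0215),np.degrees(YAW))
E
```

```text
time_s: 9.5
eef_pos: [0.5582, 0.0415, 0.0334]
eef_rot: [-0.001, 0.729, 0.684, -0.0]
wrist_force: [-0.0, -0.0, -2.1]
opening: 0.64
t 9.5 pos [0.5582 0.0415 0.0334] jaw -3.65 F [-0.  -0.  -2.1] op 0.64
 shift units [-0.0012  0.004   0.0595] turn units [-0.0004 -0.0001  0.0001]
```

```bash
python3 -m pendant '[[[0,0.004,0.03,0,0,0],[0,0,0.02,0,0,0],[0,0,0.008,0,0,0],[0,0,0,0,0,0]]]'
python3 - <<'E'
from h import *
need(fx(0,-.070,.0215),np.degrees(YAW))
E
```

```text
time_s: 10.0
eef_pos: [0.5595, 0.0414, 0.0214]
eef_rot: [-0.0, 0.729, 0.684, -0.0]
wrist_force: [0.8, -0.6, -2.2]
opening: 0.641
t 10.0 pos [0.5595 0.0414 0.0214] jaw -3.65 F [ 0.8 -0.6 -2.2] op 0.641
 shift units [-0.001  -0.0028 -0.0006] turn units [-0.0001 -0.0001  0.0001]
```

```bash
python3 -m pendant '[[[0,-0.003,0.003,0,0,0],[0,0,0.003,0,0,0],[0,0,0,0,0,0]]]'
python3 -m pendant '[[[0,0,0,0,0,0],[0,0,0,0,0,0],[0,0,0,0,0,0],[0,0,0,0,0,0]]]' 0
python3 -m pendant '[[[0,0,-0.1,0,0,0],[0,0,-0.2,0,0,0],[0,0,-0.2,0,0,0],[0,0,-0.2,0,0,0],[0,0,0,0,0,0]]]'
python3 - <<'E'
from h import *
need(fx(0,-.070,.16),np.degrees(YAW))
from bench import imaging
b=imaging.camera("scene")["pixels"]
cv2.imwrite("pics/p3s.png",cv2.resize(b[140:265,290:430],None,fx=5,fy=5,interpolation=2))
E
```

```text
time_s: 10.38
eef_pos: [0.5594, 0.0414, 0.0213]
eef_rot: [0.0, 0.729, 0.684, 0.0]
wrist_force: [0.1, 0.2, -1.5]
opening: 0.643
time_s: 10.88
eef_pos: [0.5603, 0.0412, 0.0216]
eef_rot: [0.001, 0.729, 0.684, 0.001]
wrist_force: [0.3, 1.3, -0.2]
opening: 1.0
time_s: 11.5
eef_pos: [0.5608, 0.0412, 0.1716]
eef_rot: [0.002, 0.729, 0.684, 0.002]
wrist_force: [-0.9, -0.4, -0.0]
opening: 0.997
t 11.5 pos [0.5608 0.0412 0.1716] jaw -3.64 F [-0.9 -0.4 -0. ] op 0.997
 shift units [-0.0004 -0.0097  0.0577] turn units [0.0021 0.0001 0.0001]
```

View pics/p3s.png

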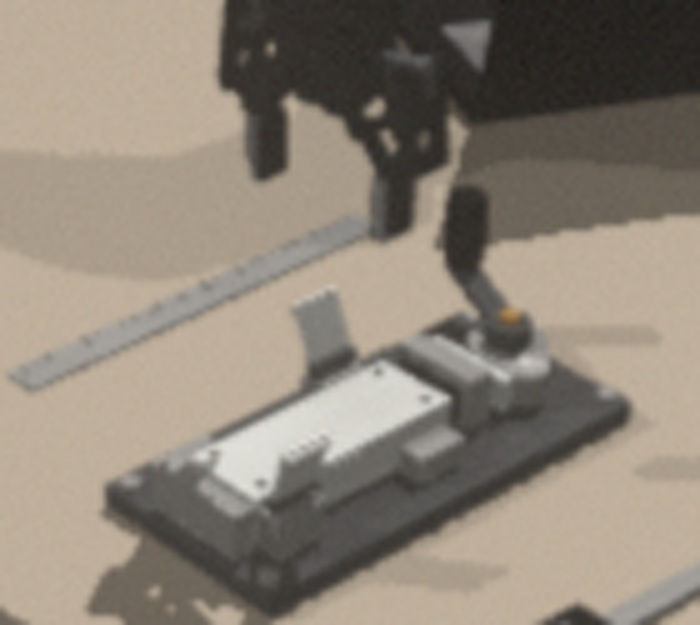

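The cover lies in the nest with both clips open. Next I go to the knob, turning the jaws partway towards its arc.

```bash
python3 -m pendant '[[[0,0,0,0.002,0,-0.053],[0,0,0,0,0,-0.053],[0,0,0,0,0,-0.053],[0,0,0,0,0,0]]]' 0.3
python3 - <<'E'
from h import *
from bench import imaging
p=fx(-.0678,.1125,.14);print(p)
need(p,25)
a=imaging.camera("top")["pixels"]
cv2.imwrite("pics/p4t.png",cv2.resize(a[180:290,170:350],None,fx=4.4,fy=4.4,interpolation=2))
E
```

```text
time_s: 12.05
eef_pos: [0.5561, 0.0418, 0.1663]
eef_rot: [-0.005, 0.532, 0.847, -0.002]
wrist_force: [-0.3, 0.5, -0.1]
opening: 0.7
[0.50292223 0.22769987 0.14      ]
t 12.05 pos [0.5561 0.0418 0.1663] jaw 25.75 F [-0.3  0.5 -0.1] op 0.7
 shift units [0.9521 0.1655 0.135 ] turn units [-0.0029 -0.0016  0.0042]
```

View pics/p4t.png

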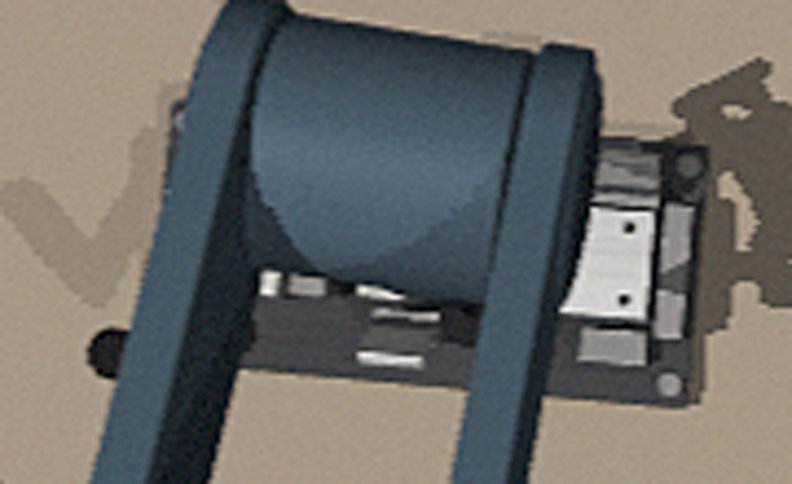

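```bash
python3 -m pendant '[[[0.25,0.043,0,-0.003,-0.0016,0.004],[0.25,0.043,0,0,0,0],[0.25,0.043,0,0,0,0],[0.2,0.037,0,0,0,0],[0,0,0,0,0,0],[0,0,0,0,0,0]]]'
python3 - <<'E'
from h import *
need(fx(-.0678,.1125,.14),25)
E
```

```text
time_s: 12.85
eef_pos: [0.5039, 0.232, 0.1639]
eef_rot: [-0.001, 0.548, 0.837, -0.001]
wrist_force: [-0.2, -0.8, 0.3]
opening: 0.702
t 12.85 pos [0.5039 0.232  0.1639] jaw 23.61 F [-0.2 -0.8  0.3] op 0.702
 shift units [-0.0181 -0.0125  0.1194] turn units [-0.0012 -0.0002 -0.0077]
```

```bash
python3 -m pendant '[[[-0.018,-0.0125,0.08,-0.001,0,-0.007],[0,0,0.08,0,0,0],[0,0,0,0,0,0],[0,0,0,0,0,0]]]'
python3 - <<'E'
from h import *
from bench import imaging
need(fx(-.0678,.1125,.063),25)
a=imaging.camera("top")["pixels"];b=imaging.camera("scene")["pixels"]
cv2.imwrite("pics/k1.png",np.hstack([cv2.resize(a[190:290,150:250],(400,400)),cv2.resize(b[130:230,340:440],(400,400))]))
E
```

```text
time_s: 13.35
eef_pos: [0.5029, 0.2241, 0.1281]
eef_rot: [-0.001, 0.54, 0.841, -0.001]
wrist_force: [0.9, 0.3, -0.5]
opening: 0.7
t 13.35 pos [0.5029 0.2241 0.1281] jaw 24.58 F [ 0.9  0.3 -0.5] op 0.7
 shift units [0.016  0.0084 0.3256] turn units [-0.001  -0.0003 -0.0023]
```

View pics/k1.png

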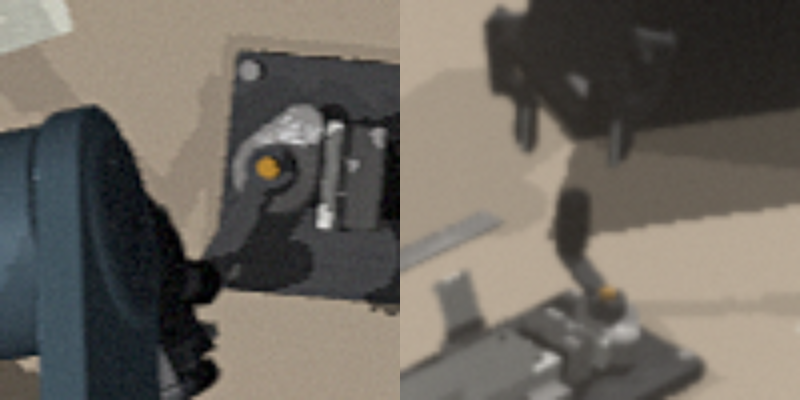

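The fingers straddle the knob; in the scene crop its top is at (573,193), between fingertips at (525,140) and (618,155). I'll descend, then narrow the cage.

```bash
python3 -m pendant '[[[0.014,0.008,0.05,-0.001,0,-0.002],[0,0,0.08,0,0,0],[0,0,0.1,0,0,0],[0,0,0.08,0,0,0],[0,0,0,0,0,0],[0,0,0,0,0,0]]]'
python3 - <<'E'
from h import *
need(fx(-.0678,.1125,.063),25)
E
python3 -m pendant '[[[0,0,0,0,0,0],[0,0,0,0,0,0],[0,0,0,0,0,0]]]' 0.62
python3 - <<'E'
from h import *
from bench import imaging
need(fx(-.0678,.1125,.063),25)
b=imaging.camera("scene")["pixels"]
cv2.imwrite("pics/k2.png",cv2.resize(b[130:230,340:440],(600,600)))
E
```

```text
time_s: 14.2
eef_pos: [0.5032, 0.2283, 0.0624]
eef_rot: [-0.0, 0.537, 0.844, 0.001]
wrist_force: [-0.4, 0.8, 0.4]
opening: 0.699
t 14.2 pos [0.5032 0.2283 0.0624] jaw 25.04 F [-0.4  0.8  0.4] op 0.699
 shift units [-0.0023 -0.0026 -0.003 ] turn units [ 0.0003 -0.0003  0.0002]
time_s: 14.58
eef_pos: [0.5044, 0.2286, 0.064]
eef_rot: [0.001, 0.537, 0.844, 0.002]
wrist_force: [-0.2, 0.2, -0.1]
opening: 0.376
t 14.57 pos [0.5044 0.2286 0.064 ] jaw 25.05 F [-0.2  0.2 -0.1] op 0.376
 shift units [-0.0011 -0.0087  0.005 ] turn units [ 0.0013 -0.      0.0003]
```

View pics/k2.png

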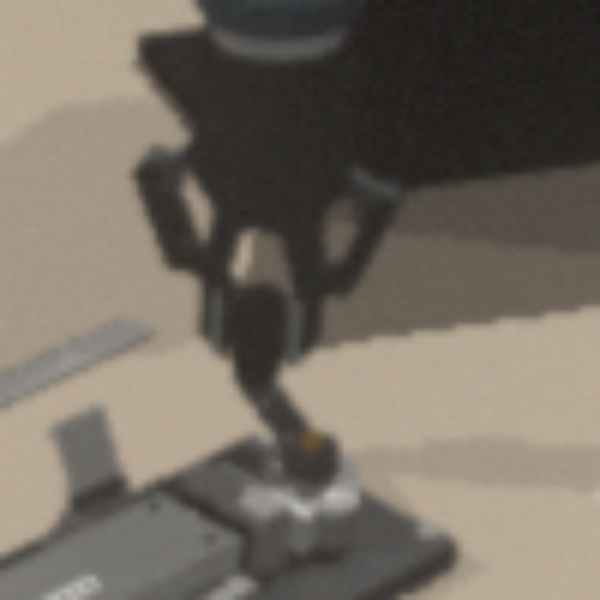

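Run:
```python
from h import *
th=[1.16,1.0,.85,.7,.55,.4,.25,.12,0,-.05]
P=[fx(-.075*np.sin(t),.083+.075*np.cos(t),.063) for t in th]
s=state();R=Ro.from_quat(np.roll(s["eef_rot"],-1)).as_matrix()
need(P[0],25)
for t,a,b in zip(th[1:],P,P[1:]): print(t,b.round(4),(R.T@(b-a)/.2).round(3))
```

```text
t 14.62 pos [0.5045 0.2286 0.0641] jaw 25.04 F [-0.1 -0.4  0. ] op 0.382
 shift units [ 0.0034 -0.0123  0.0053] turn units [ 0.0013 -0.      0.0002]
1.0 [0.5083 0.2384 0.063 ] [0.033 0.05  0.   ]
0.85 [0.5156 0.2469 0.063 ] [0.023 0.051 0.   ]
0.7 [0.5241 0.2543 0.063 ] [0.015 0.054 0.   ]
0.55 [0.5337 0.2602 0.063 ] [0.007 0.056 0.   ]
0.4 [0.544  0.2647 0.063 ] [-0.001  0.056  0.   ]
0.25 [0.5548 0.2676 0.063 ] [-0.01   0.055  0.   ]
0.12 [0.5645 0.2688 0.063 ] [-0.015  0.046  0.   ]
0 [0.5735 0.2688 0.063 ] [-0.019  0.041  0.   ]
-0.05 [0.5772 0.2684 0.063 ] [-0.009  0.016  0.   ]
```

```bash
python3 -m pendant '[[[0.03,0.04,0.005,0,0,0],[0.023,0.05,0,0,0,0],[0.015,0.054,0,0,0,0],[0.007,0.055,0,0,0,0],[0,0,0,0,0,0]]]'
python3 - <<'E'
from h import *
need(fx(-.075*np.sin(.4),.083+.075*np.cos(.4),.063),25)
E
```

```text
time_s: 15.25
eef_pos: [0.5348, 0.2614, 0.0628]
eef_rot: [-0.0, 0.537, 0.844, 0.0]
wrist_force: [-0.7, -0.1, 0.2]
opening: 0.382
t 15.25 pos [0.5348 0.2614 0.0628] jaw 25.08 F [-0.7 -0.1  0.2] op 0.382
 shift units [-0.0041  0.0486 -0.0011] turn units [ 0.0001 -0.0002  0.0005]
```

```bash
python3 -m pendant '[[[-0.004,0.049,0,0,0,0],[-0.01,0.055,0,0,0,0],[-0.015,0.046,0,0,0,0],[-0.019,0.041,0,0,0,0],[0,0,0,0,0,0],[0,0,0,0,0,0]]]'
python3 - <<'E'
from h import *
from bench import imaging
need(fx(-.075*np.sin(0),.083+.075*np.cos(0),.063),25)
a=imaging.camera("top")["pixels"];b=imaging.camera("scene")["pixels"]
cv2.imwrite("pics/k3.png",np.hstack([cv2.resize(a[190:290,150:250],(400,400)),cv2.resize(b[130:230,340:440],(400,400))]))
E
```

```text
time_s: 16.0
eef_pos: [0.5754, 0.2686, 0.0622]
eef_rot: [-0.001, 0.537, 0.844, -0.001]
wrist_force: [-3.4, -1.6, 3.0]
opening: 0.383
t 16.0 pos [0.5754 0.2686 0.0622] jaw 25.05 F [-3.4 -1.6  3. ] op 0.383
 shift units [ 0.0048 -0.0083 -0.0039] turn units [-0.0007 -0.0003  0.0003]
```

View pics/k3.png

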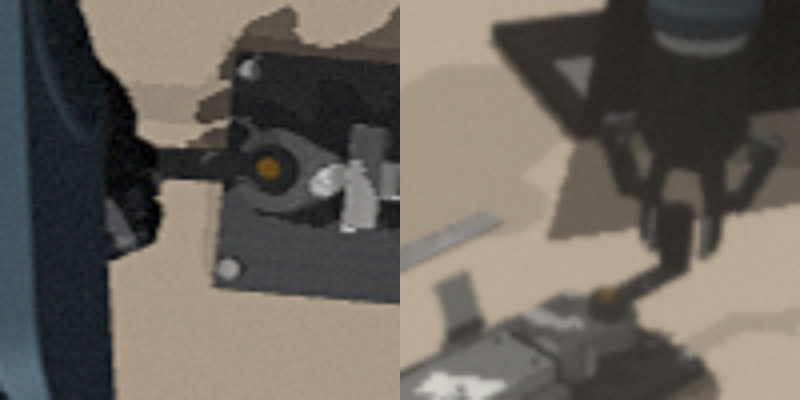

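The lever is nearly in line, from (268,167) to (165,162), with about 0.04 rad left from the cage slack. I'll nudge it, open and lift.

```bash
python3 -m pendant '[[[-0.006,0.014,0,0,0,0],[0,0,0,0,0,0],[0,0,0,0,0,0]]]'
python3 -m pendant '[[[0,0,0,0,0,0],[0,0,0,0,0,0],[0,0,0,0,0,0]]]' 0.3
python3 -m pendant '[[[0,0,-0.1,0,0,0],[0,0,-0.15,0,0,0],[0,0,-0.2,0,0,0],[0,0,-0.1,0,0,0]]]'
python3 -m pendant '[[[-0.2,-0.1,0,0,0,0],[-0.25,-0.1,0,0,0,0],[-0.25,-0.1,0,0,0,0],[-0.25,-0.1,0,0,0,0],[-0.25,-0.1,0,0,0,0],[-0.25,-0.1,0,0,0,0],[0,0,0,0,0,0]]]' 1
python3 - <<'E'
from h import *
from bench import imaging
need(fx(0,0,.1),25)
a=imaging.camera("top")["pixels"];b=imaging.camera("scene")["pixels"]
cv2.imwrite("pics/k4t.png",cv2.resize(a[190:285,180:345],None,fx=4.8,fy=4.8,interpolation=2))
cv2.imwrite("pics/k4s.png",cv2.resize(b[165:265,300:430],None,fx=6,fy=6,interpolation=2))
E
```

```text
time_s: 16.48
eef_pos: [0.578, 0.2687, 0.0622]
eef_rot: [-0.001, 0.537, 0.844, -0.001]
wrist_force: [-2.5, -1.5, 1.6]
opening: 0.382
time_s: 16.85
eef_pos: [0.5796, 0.2693, 0.0628]
eef_rot: [0.0, 0.537, 0.844, 0.001]
wrist_force: [-0.3, 0.0, 0.4]
opening: 0.703
time_s: 17.35
eef_pos: [0.5793, 0.2692, 0.1785]
eef_rot: [-0.0, 0.537, 0.844, 0.001]
wrist_force: [-0.4, -0.9, -0.9]
opening: 0.703
time_s: 18.23
eef_pos: [0.6001, -0.0526, 0.1952]
eef_rot: [0.01, 0.535, 0.845, 0.007]
wrist_force: [-1.4, 0.1, -0.5]
opening: -0.002
t 18.23 pos [ 0.6001 -0.0526  0.1952] jaw 25.26 F [-1.4  0.1 -0.5] op -0.002
 shift units [0.8232 0.1724 0.4718] turn units [0.0071 0.0031 0.0014]
```

View pics/k4t.png

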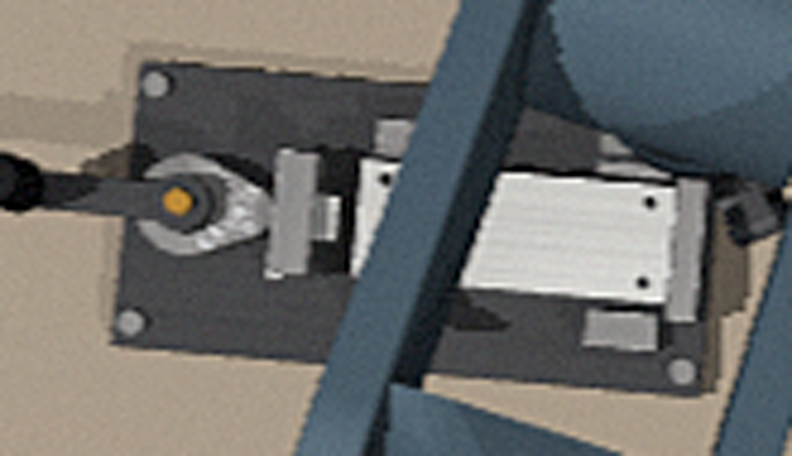

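View pics/k4s.png

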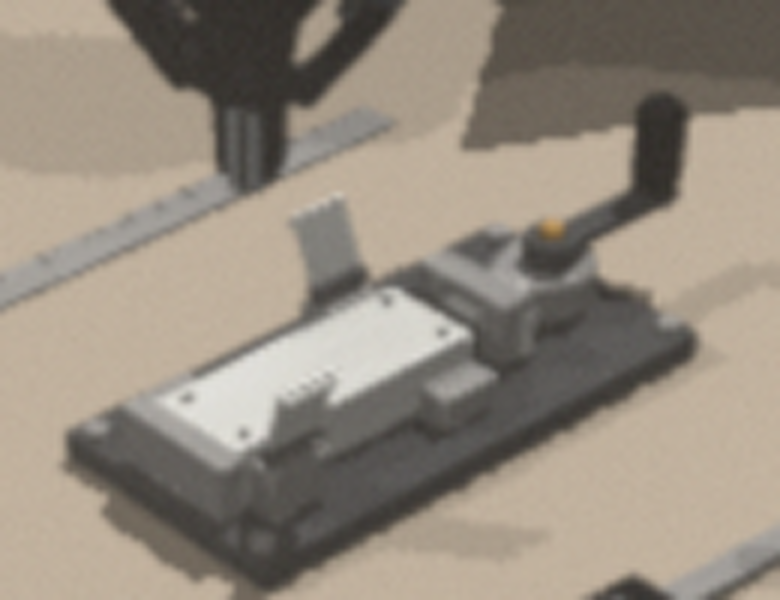

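The cover is now against the stop, and the cam nose at (262,212) points at the follower. I'll check the cam angle numerically.

Run:
```python
from h import *
from bench import imaging
a=imaging.camera("top")["pixels"]
cv2.imwrite("pics/k5.png",cv2.resize(a[205:255,160:230],None,fx=10,fy=10,interpolation=2))
m=(a[205:250,160:195].max(axis=2)<45).astype('uint8')
n,l,st,ce=cv2.connectedComponentsWithStats(m);print(st,ce)
m=(np.abs(a.astype(int)[200:260,200:235]-[20,130,200]).sum(2)<150);print(np.argwhere(m).mean(0)+[200,200])
```

```text
[[   0    0   35   45 1393]
 [  14   17   21   12  182]] [[16.16870065 21.88801149]
 [23.36263736 22.85714286]]
[231.5 216.5]
```

View pics/k5.png

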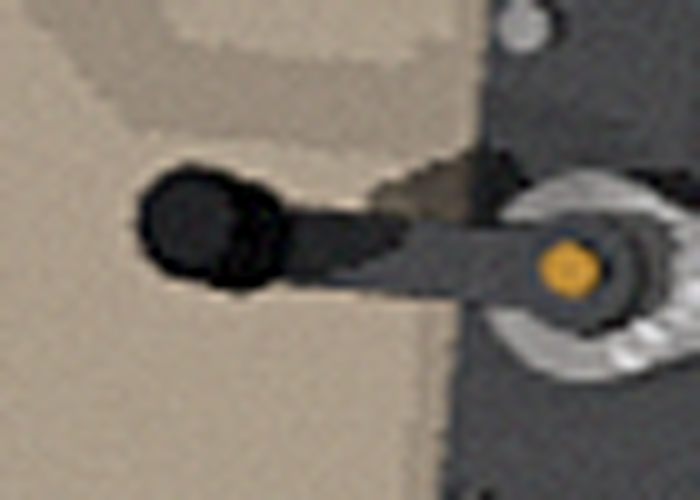

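```bash
python3 -m pendant '[[[0,0,-0.05,0.007,0.003,0.053],[0,0,0,0,0,0.053],[0,0,0,0,0,0.053],[0,0,0,0,0,0]]]' 1
python3 - <<'E'
from h import *
d=ray("top",(178.7,226.7),.099)[:2]-FX;c,n=np.cos(YAW),np.sin(YAW);l=np.array([c*d[0]+n*d[1],-n*d[0]+c*d[1]]);print("knob local",l,"cam",np.arctan2(-l[0],l[1]-.083))
print("caliper",ray("top",(300,158),.014),ray("top",(324,165),.014))
need(fx(.095,-.129,.15),np.degrees(YAW))
E
```

```text
time_s: 18.88
eef_pos: [0.5991, -0.0402, 0.206]
eef_rot: [-0.002, 0.727, 0.686, 0.001]
wrist_force: [0.1, 0.7, 0.2]
opening: -0.001
knob local [0.0014498  0.15656155] cam -0.019706059806418857
caliper [0.75015512 0.01166461 0.014     ] [ 0.73456869 -0.04520876  0.014     ]
t 18.88 pos [ 0.5991 -0.0402  0.206 ] jaw -3.32 F [0.1 0.7 0.2] op -0.001
 shift units [0.0959 0.2494 0.2801] turn units [-0.0005 -0.0014  0.0019]
```

The cam is at about -0.02 rad. Far clip first: I approach it from outside.

```bash
python3 -m pendant '[[[0.048,0.125,0,0,-0.0014,0.002],[0.048,0.125,0,0,0,0],[0,0,0.15,0,0,0],[0,0,0.12,0,0,0],[0,0,0,0,0,0],[0,0,0,0,0,0]]]'
python3 - <<'E'
from h import *
need(fx(.095,-.129,.062),np.degrees(YAW))
E
```

```text
time_s: 19.62
eef_pos: [0.652, -0.0159, 0.1531]
eef_rot: [0.0, 0.719, 0.695, 0.0]
wrist_force: [-0.4, -0.9, 0.1]
opening: 0.003
t 19.62 pos [ 0.652  -0.0159  0.1531] jaw -1.96 F [-0.4 -0.9  0.1] op 0.003
 shift units [-0.0395 -0.0093  0.4555] turn units [ 0.0002 -0.0002  0.0095]
```

```bash
python3 -m pendant '[[[-0.039,-0.009,0.1,0,0,0.0095],[0,0,0.15,0,0,0],[0,0,0.12,0,0,0],[0,0,0.07,0,0,0],[0,0,0,0,0,0],[0,0,0,0,0,0]]]'
python3 - <<'E'
from h import *
need(fx(.095,-.129,.062),np.degrees(YAW))
need(fx(.025,-.129,.062),np.degrees(YAW))
from bench import imaging
b=imaging.camera("scene")["pixels"]
cv2.imwrite("pics/c1.png",cv2.resize(b[165:265,300:430],None,fx=6,fy=6,interpolation=2))
E
```

```text
time_s: 20.38
eef_pos: [0.6516, -0.0262, 0.0643]
eef_rot: [0.003, 0.731, 0.683, 0.002]
wrist_force: [1.0, 0.1, 0.9]
opening: 0.003
t 20.38 pos [ 0.6516 -0.0262  0.0643] jaw -3.88 F [1.  0.1 0.9] op 0.003
 shift units [ 0.012  -0.0093  0.0116] turn units [ 0.0021  0.0003 -0.0012]
t 20.38 pos [ 0.6516 -0.0262  0.0643] jaw -3.88 F [1.  0.1 0.9] op 0.003
 shift units [ 0.0107 -0.3593  0.0094] turn units [ 0.0021  0.0003 -0.0012]
```

View pics/c1.png

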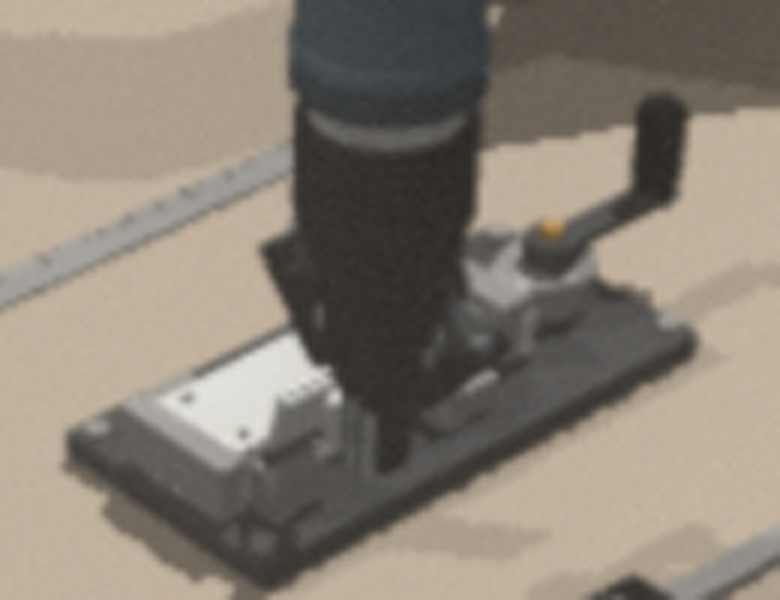

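The fingertips at (385,465) are where the projection puts them, just outside the far clip. I'll push inwards.

```bash
python3 -m pendant '[[[0.01,-0.06,0,0.002,0,-0.001],[0,-0.06,0,0,0,0],[0,-0.06,0,0,0,0],[0,-0.06,0,0,0,0],[0,-0.06,0,0,0,0],[0,-0.06,0,0,0,0],[0,0,0,0,0,0]]]'
python3 - <<'E'
from h import *
need(fx(.025,-.129,.055),np.degrees(YAW))
from bench import imaging
b=imaging.camera("scene")["pixels"]
cv2.imwrite("pics/c2.png",cv2.resize(b[165:265,300:430],None,fx=6,fy=6,interpolation=2))
E
```

```text
time_s: 21.3
eef_pos: [0.5767, -0.0193, 0.0673]
eef_rot: [0.003, 0.729, 0.684, 0.001]
wrist_force: [1.1, -0.3, -0.1]
opening: -0.002
t 21.3 pos [ 0.5767 -0.0193  0.0673] jaw -3.67 F [ 1.1 -0.3 -0.1] op -0.002
 shift units [0.0015 0.0165 0.0616] turn units [ 0.002   0.0006 -0.    ]
```

View pics/c2.png

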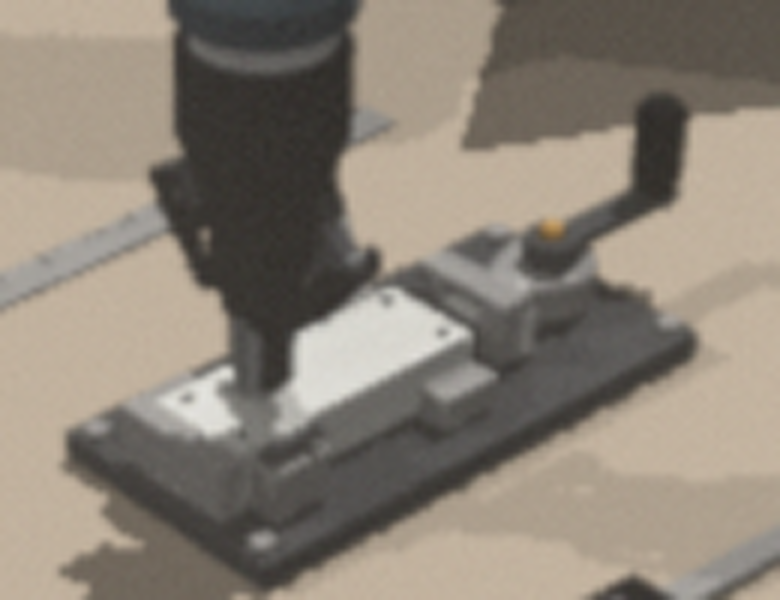

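The clip is leaning inwards under the fingertips. I'll press it down in small steps.

```bash
python3 -m pendant '[[[0,0,0.03,0.002,0,0],[0,0,0.03,0,0,0],[0,0,0.02,0,0,0],[0,0,0.01,0,0,0],[0,0,0,0,0,0]]]'
python3 - <<'E'
from h import *
need(fx(.020,-.129,.050),np.degrees(YAW))
E
```

```text
time_s: 21.98
eef_pos: [0.5773, -0.0195, 0.0494]
eef_rot: [-0.0, 0.729, 0.684, -0.002]
wrist_force: [-2.4, 0.1, 2.6]
opening: 0.0
t 21.98 pos [ 0.5773 -0.0195  0.0494] jaw -3.64 F [-2.4  0.1  2.6] op 0.0
 shift units [ 0.0022 -0.0113 -0.0028] turn units [-0.0008  0.0007  0.0001]
```

```bash
python3 -m pendant '[[[0,0,0.008,0,0,0],[0,0,0.008,0,0,0],[0,0,0,0,0,0]]]'
python3 -m pendant '[[[0,0,-0.1,0,0,0],[0,0,-0.15,0,0,0],[0,0,-0.15,0,0,0],[0,0,-0.1,0,0,0],[0,0,0,0,0,0]]]'
python3 - <<'E'
from h import *
need(fx(-.095,-.021,.14),np.degrees(YAW))
from bench import imaging
b=imaging.camera("scene")["pixels"]
cv2.imwrite("pics/c3.png",cv2.resize(b[165:265,300:430],None,fx=6,fy=6,interpolation=2))
E
```

```text
time_s: 22.35
eef_pos: [0.5774, -0.0195, 0.0496]
eef_rot: [-0.001, 0.729, 0.685, -0.002]
wrist_force: [1.2, 0.2, 0.3]
opening: -0.001
time_s: 22.98
eef_pos: [0.5773, -0.019, 0.1491]
eef_rot: [-0.002, 0.729, 0.685, -0.003]
wrist_force: [0.9, -0.6, -0.8]
opening: -0.001
t 22.98 pos [ 0.5773 -0.019   0.1491] jaw -3.61 F [ 0.9 -0.6 -0.8] op -0.001
 shift units [ 0.5404 -0.5853  0.0486] turn units [-0.0022  0.0005  0.0003]
```

View pics/c3.png

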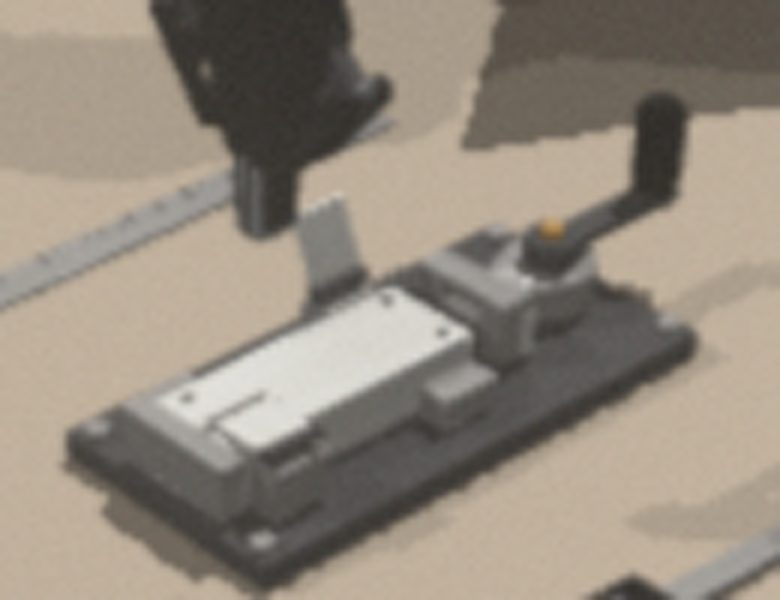

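The far clip is flat. Now the near clip.

```bash
python3 -m pendant '[[[0.135,-0.147,0,-0.002,0,0],[0.135,-0.147,0,0,0,0],[0.135,-0.147,0,0,0,0],[0.135,-0.147,0,0,0,0],[0,0,0,0,0,0],[0,0,0,0,0,0]]]'
python3 - <<'E'
from h import *
need(fx(-.095,-.021,.062),np.degrees(YAW))
E
```

```text
time_s: 23.78
eef_pos: [0.4585, 0.0991, 0.1391]
eef_rot: [-0.005, 0.73, 0.684, -0.005]
wrist_force: [0.7, 0.1, -0.1]
opening: 0.002
t 23.77 pos [0.4585 0.0991 0.1391] jaw -3.7 F [ 0.7  0.1 -0.1] op 0.002
 shift units [-0.0114  0.0503  0.3848] turn units [-0.0047  0.0002 -0.0002]
```

```bash
python3 -m pendant '[[[-0.011,0.045,0.08,-0.0047,0,0],[0,0,0.12,0,0,0],[0,0,0.12,0,0,0],[0,0,0.05,0,0,0],[0,0,0,0,0,0],[0,0,0,0,0,0]]]'
python3 - <<'E'
from h import *
need(fx(-.095,-.021,.062),np.degrees(YAW))
need(fx(-.023,-.021,.062),np.degrees(YAW))
from bench import imaging
b=imaging.camera("scene")["pixels"]
cv2.imwrite("pics/c4.png",cv2.resize(b[165:265,300:430],None,fx=6,fy=6,interpolation=2))
E
```

```text
time_s: 24.52
eef_pos: [0.4714, 0.0923, 0.062]
eef_rot: [0.001, 0.731, 0.682, 0.0]
wrist_force: [-0.3, 0.1, 0.6]
opening: 0.001
t 24.52 pos [0.4714 0.0923 0.062 ] jaw -3.99 F [-0.3  0.1  0.6] op 0.001
 shift units [ 0.0178 -0.0221 -0.0002] turn units [ 0.0005  0.0004 -0.0018]
t 24.52 pos [0.4714 0.0923 0.062 ] jaw -3.99 F [-0.3  0.1  0.6] op 0.001
 shift units [1.990e-02 3.379e-01 3.000e-04] turn units [ 0.0005  0.0004 -0.0018]
```

View pics/c4.png

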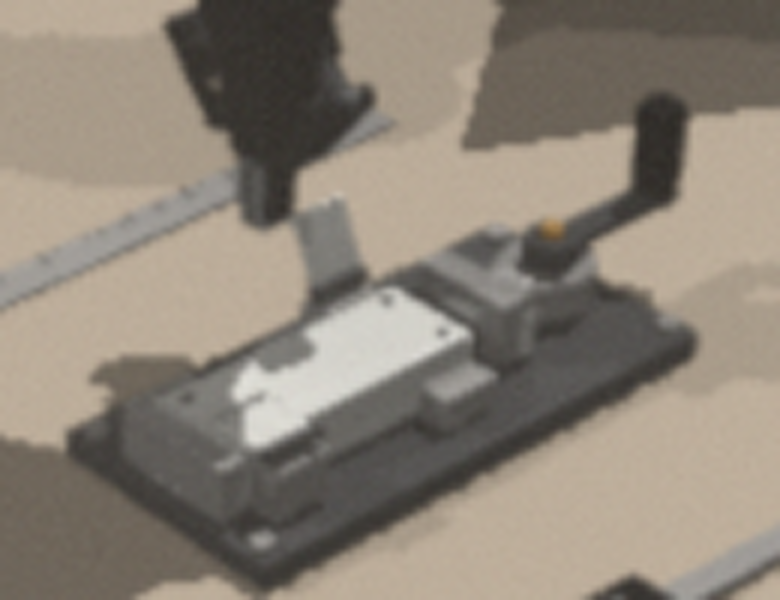

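```bash
python3 -m pendant '[[[0.018,0.055,0,0,0,-0.002],[0,0.06,0,0,0,0],[0,0.06,0,0,0,0],[0,0.06,0,0,0,0],[0,0.06,0,0,0,0],[0,0.05,0,0,0,0],[0,0,0,0,0,0]]]'
python3 - <<'E'
from h import *
need(fx(-.023,-.021,.050),np.degrees(YAW))
from bench import imaging
b=imaging.camera("scene")["pixels"]
cv2.imwrite("pics/c5.png",cv2.resize(b[165:265,300:430],None,fx=6,fy=6,interpolation=2))
E
```

```text
time_s: 25.45
eef_pos: [0.5467, 0.0916, 0.0635]
eef_rot: [0.002, 0.729, 0.685, 0.001]
wrist_force: [-0.3, -0.4, 0.3]
opening: -0.001
t 25.45 pos [0.5467 0.0916 0.0635] jaw -3.58 F [-0.3 -0.4  0.3] op -0.001
 shift units [-0.0023 -0.038   0.0676] turn units [0.0011 0.0004 0.0005]
```

View pics/c5.png

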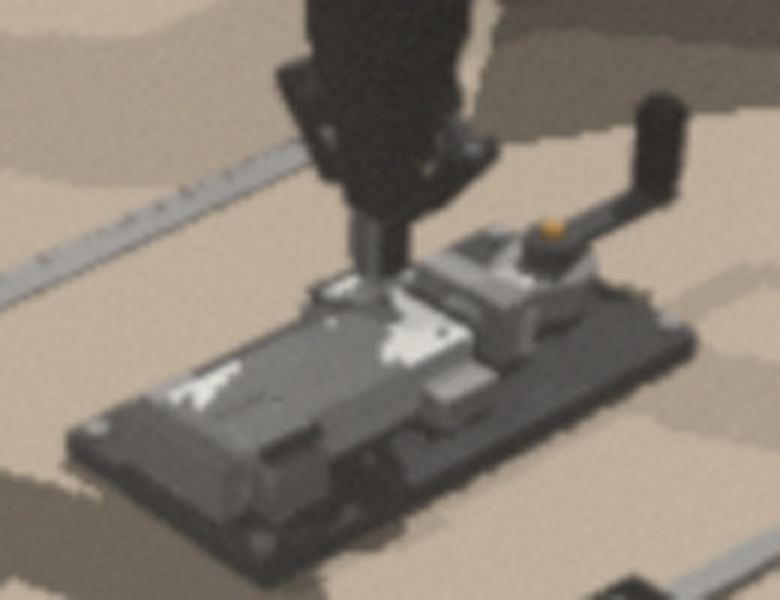

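```bash
python3 -m pendant '[[[0,0,0.03,0.001,0,0],[0,0,0.025,0,0,0],[0,0,0.015,0,0,0],[0,0,0.01,0,0,0],[0,0,0.008,0,0,0],[0,0,0,0,0,0]]]'
python3 -m pendant '[[[0,0,0.01,0,0,0],[0,0,0,0,0,0]]]'
python3 -m pendant '[[[0,0,-0.1,0,0,0],[0,0,-0.15,0,0,0],[0,0,-0.2,0,0,0],[0,-0.25,-0.15,0,0,0],[0,-0.25,0,0,0,0],[0,-0.25,0,0,0,0],[0,0,0,0,0,0]]]'
python3 - <<'E'
from h import *
need(fx(-.023,-.021,.050),np.degrees(YAW))
from bench import imaging
a=imaging.camera("top")["pixels"];b=imaging.camera("scene")["pixels"]
cv2.imwrite("pics/d1.png",cv2.resize(b[165:265,300:430],None,fx=6,fy=6,interpolation=2))
cv2.imwrite("pics/d2.png",cv2.resize(a[180:290,170:350],None,fx=4.4,fy=4.4,interpolation=2))
cv2.imwrite("pics/d3.png",a)
E
```

```text
time_s: 26.25
eef_pos: [0.5471, 0.0917, 0.0495]
eef_rot: [0.002, 0.729, 0.685, 0.0]
wrist_force: [0.1, 0.1, -0.3]
opening: 0.0
time_s: 26.5
eef_pos: [0.5473, 0.0917, 0.0494]
eef_rot: [0.002, 0.728, 0.685, 0.0]
wrist_force: [0.9, -0.6, 0.3]
opening: 0.002
time_s: 27.38
eef_pos: [0.3906, 0.1015, 0.1685]
eef_rot: [-0.001, 0.729, 0.685, -0.002]
wrist_force: [0.2, -0.7, 0.0]
opening: 0.0
t 27.38 pos [0.3906 0.1015 0.1685] jaw -3.53 F [ 0.2 -0.7  0. ] op 0.0
 shift units [-0.0027  0.7468  0.5894] turn units [-0.0014  0.0006  0.0007]
```

View pics/d1.png

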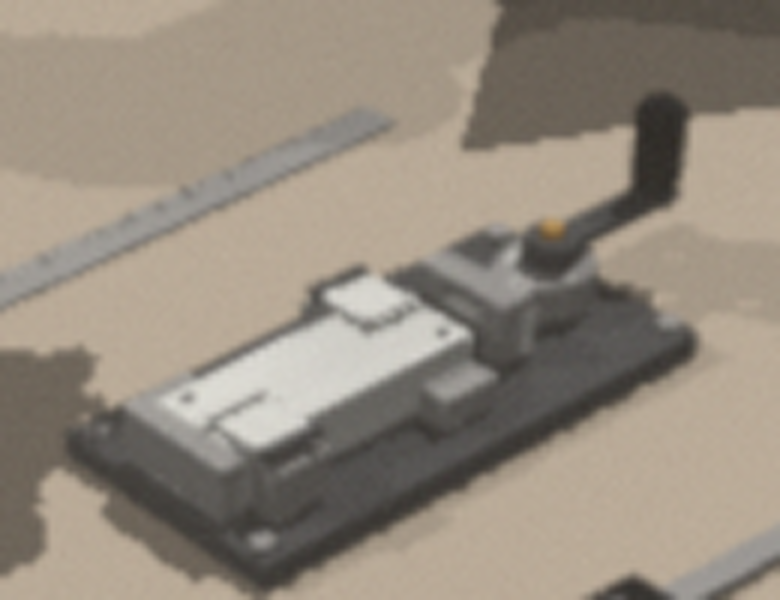

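View pics/d2.png

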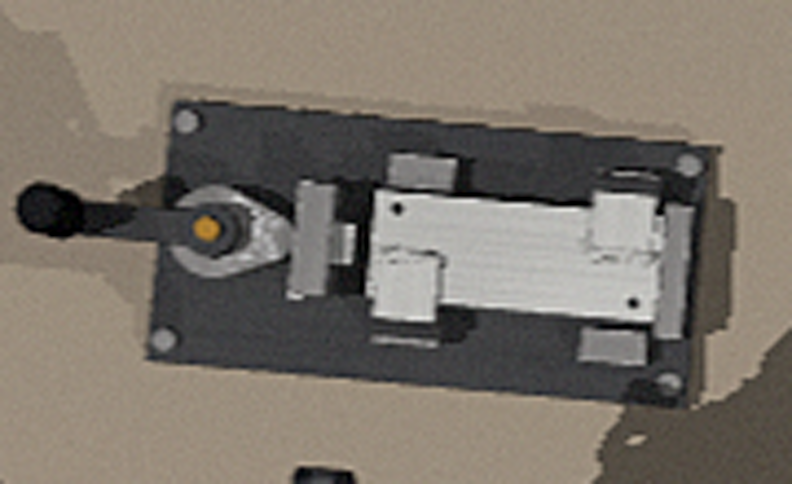

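Both clips look flat. I'll check the cover position and the bystanders.

Run:
```python
from h import *
o=lambda u,v:(np.array([u,v])+.5)/4.4-.5+np.array([170,180])
c,n=np.cos(YAW),np.sin(YAW)
def loc(u,v,z):
    d=ray("top",o(u,v),z)[:2]-FX;return (np.array([c*d[0]+n*d[1],-n*d[0]+c*d[1]])*1e3).round(1)
for nm,u,v in(("TL",378,189),("TR corner",664,212),("BR",656,322),("BL",368,298),("stop face top",690-26,272)): print(nm,loc(u,v,.045))
A=cv2.imread("pics/top0.png");B=cv2.imread("pics/d3.png")
def cen(I,lo,hi,box):
    x0,y0,x1,y1=box;m=cv2.inRange(I[y0:y1,x0:x1],lo,hi);p=np.argwhere(m);return p.mean(0)[::-1]+[x0,y0],len(p)
for nm,lo,hi,box in(("short",(140,140,140),(255,255,255),(385,185,450,230)),("marker",(0,40,150),(70,130,255),(370,310,450,345)),("tape",(0,100,150),(90,255,255),(350,130,400,195)),("caliper",(0,0,0),(50,50,50),(270,135,340,175))):
    print(nm,cen(A,lo,hi,box),cen(B,lo,hi,box))
```

```text
TL [29.1 -1.5]
TR corner [  29.6 -150.1]
BR [ -27.4 -150.8]
BL [-27.6  -1.6]
stop face top [  -1.4 -152.8]
short (array([415.12804878, 206.80894309]), 984) (array([415.20634921, 206.85416667]), 1008)
marker (array([406.05371901, 330.41735537]), 242) (array([425.44303797, 327.24050633]), 79)
tape (array([379.05555556, 179.27777778]), 144) (array([379.08965517, 179.25517241]), 145)
caliper (array([299.79310345, 158.4454023 ]), 348) (array([299.72753623, 158.46956522]), 345)
```

View pics/d3.png

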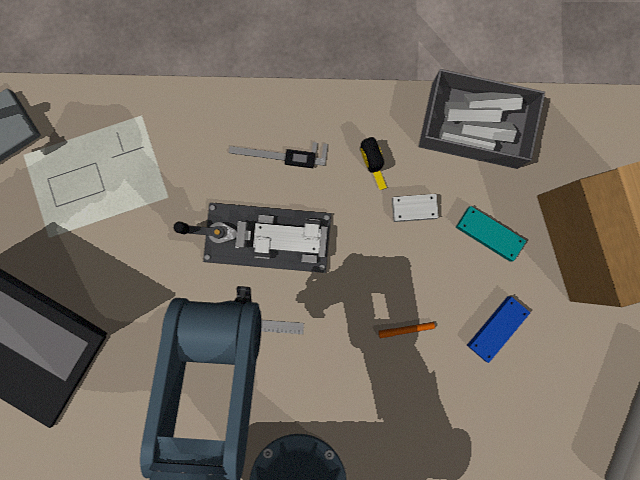

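The cover is home, and the bystanders have not moved. The marker mask differs only because the arm's shadow falls on it; it still lies at (408,329). I'm handing in.

```bash
python3 -c "
from bench import ctrl
print(ctrl.hand_in())"
```

```text
the job is handed in; nothing more can be done
None
```

I handed the job in at about 27.5 s of the 58 s allowed; the hand-in reports no verdict. The longer cover is in the nest, the cam is at its high point, and both clips were folded down after that, the far one first.

**What I did**
- **Cover:** I gripped it across its width and laid it between the guides about 5 mm short of home.
- **Cam:** I turned it by its knob with a loose cage of the fingers. The cover moved home as the cam came round.
- **Clips:** I pushed each one in from outside and pressed it down with the closed fingertips.

**Last checks**
- **Cover:** in the top picture its ends are at fixture y of about -150.5 and -1.5 mm, and its sides at about +29 and -27.5 mm. It is square to the guides and shows no gap at the stop. My stop-face readings came out 1 to 3 mm beyond the nominal -150 mm, which I put down to picking the edge.
- **Cam:** measured right after turning, it was at about -0.02 rad, with the nose on the follower. It looked unchanged in the last picture. I had no reading of the follower's travel and judged it pressed in from the picture.
- **Clips:** both look flat in both views, and the fingertips stopped at z = 49.5 mm against the stated 50 mm for a shut clip.
- **Bystanders:** the short cover, tape and caliper are within 0.1 px of where they started. The marker's colour check disagreed because the arm's shadow lay across it, but by eye it has not moved. I checked the rule only by eye; it was partly hidden in the last top view.
- **Robot:** the arm was clear of everything. The wrist force readings I saw stayed below about 5 N.

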